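# Mesh the carousel drive and fill the grinding jar

### The job

Put the jar carousel into hand gear: ease the red gear-change knob down while rocking its spindle as needed until the teeth mesh and the knob goes fully home, without forcing the teeth. Then, by the knob alone, turn the carousel until the open jar is centred under the hopper, pull the shutter open so that all five grinding balls drop into the jar, and push the shutter fully shut again. Leave the knob in gear, keep off the carousel and its jars, and do not disturb the other things on the bench.

Things in the scene. Friction and masses are not known exactly. Their poses are not given: they have to be found in the camera images.
- station: Jar-filling station fixed to the bench; origin on the bench on the common vertical axis of carousel, spindle and knob, z up. Its hopper stands towards its own +y, hung from two aluminium brackets (top 139 mm above the bench) that reach inwards, 54 to 70 mm either side of its y axis, from posts 193 mm from the axis.
- carousel: Round aluminium disc, radius 165 mm, upper face 45 mm above the bench, origin on the axis at bench level. Its own +y points at the open jar. Four jars of 84 mm diameter stand 115 mm from the axis, 90 degrees apart; three have dark lids (tops 109 mm up). Turns either way, stiffly (0.35 N m), stays as left; at the start the open jar must go 0.5 to 1.15 rad counter-clockwise seen from above.
- open_jar (a point): Centre of the mouth of the open white jar with an orange band, fixed on the carousel; outside diameter 84 mm, inside 76 mm, rim 100 mm above the bench, inside floor 50 mm above the bench.
- outlet (a point): Centre of the outlet of the clear square hopper, on the underside of its shutter, 116 mm above the bench and 115 mm from the axis. The hopper is 58 mm square outside, 48 inside, from 124 to 191 mm above the bench, and holds five balls.
- knob_top (a point): Centre of the top of the red gear-change knob, on the axis: 155 mm above the bench with the knob fully up, 137 mm fully down; starts 151 to 155. The knob is an upright bar 70 mm long (this frame's x), 22 mm wide (y), above a black flange of 84 mm diameter whose upper face lies 42 mm below the knob's top. It slides on its spindle with 2 to 6 N and stays as left.
- knob: The gear-change knob (same axes as knob_top; origin 155 mm below its top). It turns freely with its spindle. Three teeth under its flange meet the six teeth (60 degree pitch) of the carousel's hub about 8 mm below its top position and stop on them, unless they face gaps (a window about 9 degrees wide); then it goes on to 18 mm down. The teeth's relative angle is not measured.
- hub (a point): Centre of the carousel's steel-toothed hub, at the tips of its teeth, 85 mm above the bench. Once the teeth are meshed the knob turns the carousel, with up to 10 degrees of lost motion; pressed lightly, tooth tip on tooth tip, it slips round without dragging the carousel.
- shutter (a joint): How far the hopper's shutter is pulled open (m): 0 shut, 0.055 fully open. It slides level, outwards along the station's +y, needs about 2 N and stays as left.
- shutter_handle (a point): Centre of the top of the shutter's blue upright handle, 235 mm above the bench; the handle is 16 mm wide along the station's x, 24 mm along its y, and reaches down to 116 mm. It moves with the shutter; 192 mm from the axis when shut; axes as the station's.
- ball0: White ceramic grinding ball, 20 mm diameter, 25 g; origin at its centre. At the start in the hopper, on the shutter.
- ball1: White ceramic grinding ball, 20 mm diameter, 25 g; origin at its centre. At the start in the hopper, on the shutter.
- ball2: White ceramic grinding ball, 20 mm diameter, 25 g; origin at its centre. At the start in the hopper, on the shutter.
- ball3: White ceramic grinding ball, 20 mm diameter, 25 g; origin at its centre. At the start in the hopper, on the shutter.
- ball4: White ceramic grinding ball, 20 mm diameter, 25 g; origin at its centre. At the start in the hopper, on the shutter.
- reagent: Bystander: amber reagent bottle, 70 mm diameter, 170 mm tall; origin at the centre of its underside. Leave alone.
- beaker: Bystander: clear open beaker, 80 mm diameter, 100 mm tall; origin at the centre of its underside. Leave alone.
- jar_lid: Bystander: dark steel lid of the open jar lying on the bench, 86 mm diameter, 15 mm thick; origin at the centre of its underside. Leave alone.
- tip_box: Bystander: blue box with clear lid, 124 x 89 x 68 mm; origin at the centre of its underside. Leave alone.
- wash_jar: Bystander: white jar with blue cap, 72 mm diameter, 100 mm tall; origin at the centre of its underside. Leave alone.
- dish: Bystander: clear shallow dish, 90 mm diameter, 16 mm tall; origin at the centre of its underside. Leave alone.

How it is judged:
By the outcome, as a careful person would: the job done as asked, in the order asked, and still so for the second after the job is handed in, with the robot touching nothing.
It also fails if it takes over 64 s, if anything falls off the work surface, if the arm or the gripper's body presses on something with over 40 N, if the wrist force passes 120 N, or if a joint passes its speed limit or range.

### The arm

A 7-joint arm with a two-finger parallel gripper is mounted at the origin on the work surface. World frame = base frame: x ahead of the robot, y to its left, z up, the work surface at z = 0. Lengths are in m, angles in rad, forces in N, time in s.
With the tool pointing down it reaches from about 0.4 to 0.75 m from the base axis. Payload 19.5 kg.
Tool frame: the origin (TCP) lies between the finger pads; the fingertips stand 25 mm ahead of it and the grasp point (between the pads) lies 6 mm ahead of it; z points along the fingers, y is the direction in which the jaws open and shut (so a half turn about z gives the same grasp; the last joint's range is limited). The gripper opens to 85 mm and grips with 20 to 120 N. Pads are 22 mm wide; open, the fingers measure 114 mm over their backs; the gripper's body (76 mm by 85 mm) begins 54 mm behind the grasp point. The pads swing forward as they close: fully open they stand 13 mm farther back than shut.
Start: joints at [-1.249, 0.707, -0.028, 1.485, 0.022, 0.951, -0.075], TCP at [0.205, 0.537, 0.256] pointing down, gripper open.
Joint ranges: [-2.71, 2.71], [-0.32, 2.16], [-1.57, 1.52], [0, 2.45], [-1.46, 4.6], [0, 2.02], [-2.83, 2.83]. Speed limits (rad/s): [1.89, 1.89, 2.57, 2.57, 3.01, 3.01, 3.01].

### API

Orientations are given as [roll, pitch, yaw] about the fixed x, y, z axes, in that order (R = Rz(yaw) Ry(pitch) Rx(roll)).
In Python, from bench import sensors, get_image, job gives the robot as it stands. The module is installed in compiled form; this text tells all that it offers.
- The arm moves only by the tool apply_moves, never from a script. Its argument "moves" is text: rows parted by semicolons, each of 7 numbers parted by spaces: the opening, from 0 (shut) to 1 (fully open), then the shift along the tool's x, y, z in m, then the turn, a rotation vector about the tool's x, y, z in degrees. In form: grip tx ty tz ax ay az; .... A call has 1 to 12 rows; each row is the pose to reach, as a shift and turn from the pose measured when the call began, along the tool's axes at that moment; what a row does not reach only later rows make up. A row lasts 1/8 s, in which the tool goes at most 62.5 mm and 10.7 degrees, less where a joint would pass 70% of its speed; a pose out of reach is approached as far as the arm can. A call with a gripper value outside its range is refused whole. The fingers move at their own pace and stop on an object; "squeeze" is the grip in N (left out, the last holds). Time passes only in rows, so rows that repeat a pose let the fingers close. It gives the time, the measured TCP pose, the force and the opening at its end, in the units of the state.
- sensors.sense(): the state, without advancing time (a new reading comes with each control period).
- get_image(name): name is "scene" or "top" or "wrist"; returns a dict with "pixels" (384x512x3 uint8, red, green, blue), "K" (3x3 intrinsics, pixels), "view" (4x4, takes a point from world to camera coordinates). Camera axes: x right, y down, z forward; pixel columns grow to the right and rows downward; lengths in m; the calibration is good to about 2 mm. A picture is of the moment at which its call begins. There is no depth.
- job.job_done(): hands the job in, once; it reports no verdict.
The state is a dict: "time": time; "qpos": joint angles; "qvel": joint speeds; "joint_efforts": joint torques, N m; "ee_pos": TCP position; "tcp_rot": TCP orientation; "ft_force": force on the tool from outside, world axes, zero at the start; "torque": the same for the moment, N m; "opening": finger opening in m.
Only numpy, scipy, OpenCV 4.12 (cv2) and the standard library are available. Lean on these libraries where they do the work, as an engineer would, in place of code of your own. Each camera call takes 0.05 s, during which the arm holds its last target.

## Working session

There is one attempt and no reset: what is moved stays moved. The work goes in short steps, Python scripts to look and compute and a tool call to move; the robot and the scene stay as the last step left them, time stands still between calls to the robot, and variables do not carry over. Pictures are saved under pics/ and viewed, and the job is handed in when it is done.

Besides the shell and the picture viewer there is one more tool, called after ">>>" in YAML: its name, and indented under it one key for each argument. apply_moves: Moves the arm, as the interface text tells. Its arguments: {"type":"object","properties":{"moves":{"type":"string"},"squeeze":{"type":"number"}},"required":["moves"]}

```bash
mkdir -p pics; cat > h.py <<'E'
import numpy as np, cv2
from bench import sensors, get_image, job
def snap(n,f):
    d=get_image(n); cv2.imwrite(f'pics/{f}.png',cv2.cvtColor(d['pixels'],cv2.COLOR_RGB2BGR))
    np.savez(f'pics/{f}.npz',**d); return d
def ray(d,u,v,z):
    V=np.array(d['view']);K=np.array(d['K']);R=V[:3,:3];c=-R.T@V[:3,3]
    r=R.T@np.linalg.inv(K)@np.array([u,v,1.]); return c+r*(z-c[2])/r[2]
def proj(d,p):
    q=d['K']@(d['view'][:3,:3]@np.array(p)+d['view'][:3,3]); return q[:2]/q[2]
E
python3 - <<'E'
from h import *
for n in ('scene','top','wrist'): 
    d=snap(n,n+'0'); V=d['view']; print(n,-V[:3,:3].T@V[:3,3],d['K'][0,0])
s=sensors.sense(); print(s)
E
```

```text
scene [1.23808254 0.18559589 1.16293119] 408.80066201258757
top [ 0.32573955 -0.02012924  1.49922496] 490.3264846961645
wrist [0.14265871 0.56162224 0.37362033] 273.14663854539447
{'time': 0.15, 'qpos': array([-1.24876063,  0.70697504, -0.02762242,  1.4848602 ,  0.02201033,
        0.95090909, -0.07548808]), 'qvel': array([ 7.48568421e-04, -3.44684772e-03, -3.38910206e-05, -1.87904042e-03,
        1.84634648e-04,  9.18373945e-04,  2.09707487e-04]), 'joint_efforts': array([-1.68111200e-06, -8.83301640e+01,  1.23491909e+00, -2.36185098e+01,
        1.69115566e-02,  5.51302917e-03,  1.45919767e-06]), 'ee_pos': array([0.20450272, 0.53722185, 0.25593358]), 'tcp_rot': array([-3.14074415e+00,  2.74434486e-05,  2.77787664e+00]), 'ft_force': array([-0.1116852 ,  0.13535537,  0.65601929]), 'torque': array([ 0.06659233,  0.04142148, -0.0327897 ]), 'opening': 0.08499200714687055}
```

View pics/scene0.png

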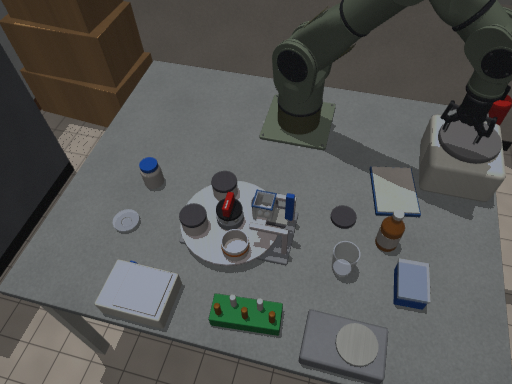

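View pics/top0.png

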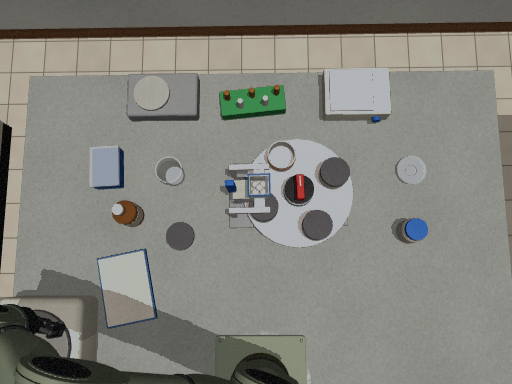

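View pics/wrist0.png

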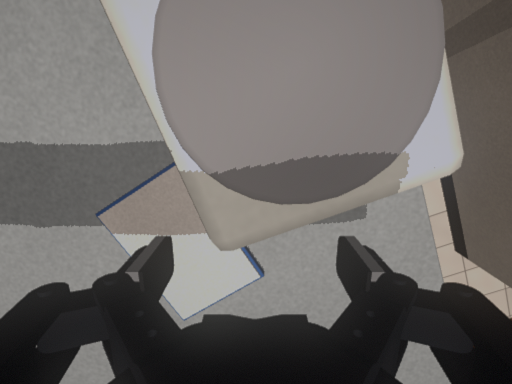

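The station is at about (299,190) in the top view, its hopper to the image left (world +y). The open jar is at (281,156), the red knob at (299,187) and the blue handle at (230,186). Next I measure these.

```bash
cat > m.py <<'E'
from h import *
import sys
def comps(d,lo,hi,box,mn=8):
    hsv=cv2.cvtColor(d['pixels'],cv2.COLOR_RGB2HSV)
    m=cv2.inRange(hsv,lo,hi); k=np.zeros_like(m); x0,y0,x1,y1=box; k[y0:y1,x0:x1]=m[y0:y1,x0:x1]
    n,l,s,c=cv2.connectedComponentsWithStats(k)
    return [(s[i].tolist(),c[i].round(1).tolist(),(l==i)) for i in range(1,n) if s[i][4]>=mn]
E
python3 - <<'E'
from m import *
for f,box in (('top0',(215,120,370,260)),('scene0',(170,160,310,270))):
    d=dict(np.load(f'pics/{f}.npz'))
    x0,y0,x1,y1=box
    im=cv2.cvtColor(d['pixels'],cv2.COLOR_RGB2BGR)[y0:y1,x0:x1]
    cv2.imwrite(f'pics/{f}c.png',cv2.resize(im,None,fx=5,fy=5,interpolation=cv2.INTER_CUBIC))
    for nm,lo,hi in (('red',(0,150,90),(6,255,255)),('red2',(172,150,90),(180,255,255)),('blue',(105,150,60),(125,255,255)),('orange',(7,80,90),(20,255,255))):
        for s,c,_ in comps(d,lo,hi,box): print(f,nm,s,c)
E
```

```text
top0 red [296, 175, 9, 24, 155] [300.1, 187.4]
top0 blue [269, 173, 1, 17, 17] [269.0, 181.0]
top0 blue [248, 178, 20, 18, 37] [253.1, 190.9]
top0 blue [225, 180, 11, 12, 103] [230.1, 185.2]
top0 orange [286, 163, 8, 7, 9] [289.1, 166.4]
scene0 red [222, 192, 12, 18, 103] [227.8, 199.9]
scene0 blue [285, 194, 10, 27, 191] [289.1, 206.0]
```

View pics/top0c.png

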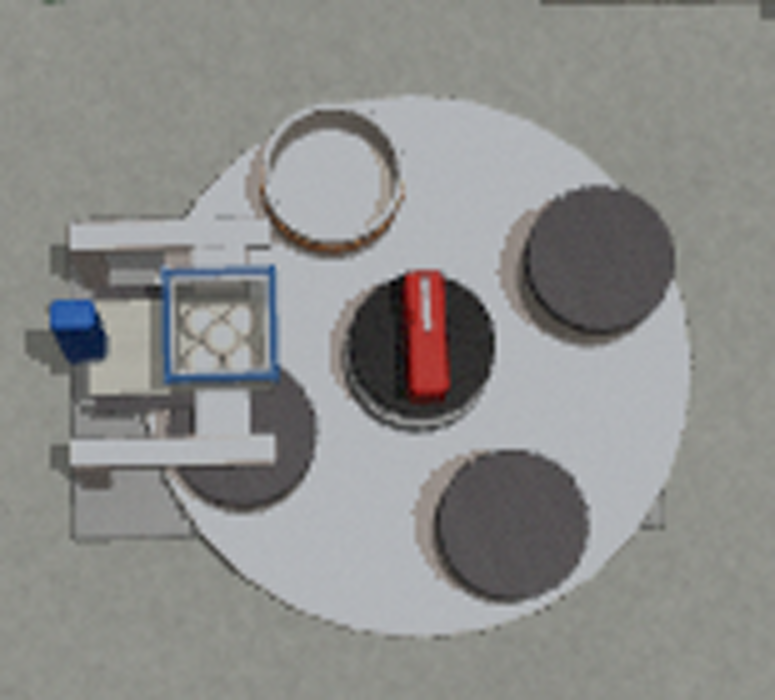

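View pics/scene0c.png

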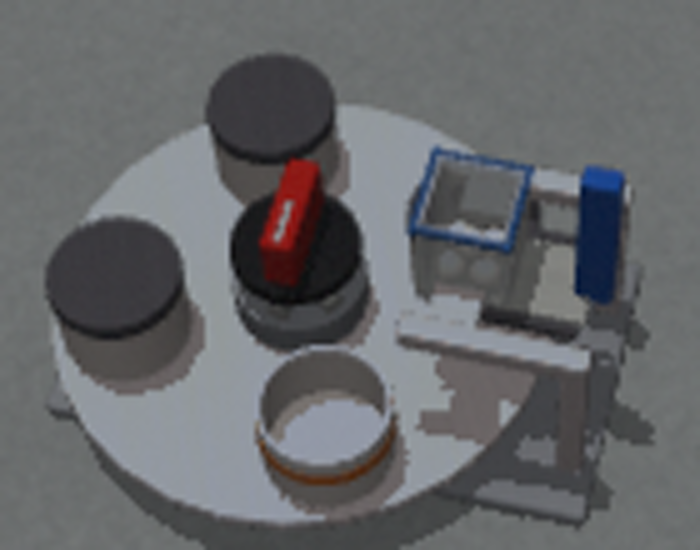

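```bash
python3 - <<'E'
from m import *
d=dict(np.load('pics/top0.npz'))
w=lambda x,y,z: ray(d,215+(x-2)/5,120+(y-2)/5,z)[:2]
A=w(599,259,.109);B=w(513,525,.109);C=w(241,435,.109);J=w(331,183,.100)
print('A',A,'B',B,'C',C,'J',J,'mid AC',(A+C)/2,'mid BJ',(B+J)/2, [np.linalg.norm(p-(A+C)/2) for p in (A,B,C,J)])
# disc fit
hsv=cv2.cvtColor(d['pixels'],cv2.COLOR_RGB2HSV)
m=((hsv[...,2]>165)*255).astype(np.uint8); k=np.zeros_like(m);k[130:250,240:360]=m[130:250,240:360]
cs,_=cv2.findContours(k,cv2.RETR_EXTERNAL,cv2.CHAIN_APPROX_NONE); c=max(cs,key=len)[:,0,:].astype(float)
P=np.array([ray(d,u,v,.045)[:2] for u,v in c]); 
ctr=(A+B+C+J)/4
for i in range(20):
    r=np.linalg.norm(P-ctr,axis=1); Q=P[abs(r-.165)<(.01 if i<5 else .005)]
    M=np.c_[2*Q,np.ones(len(Q))]; s=np.linalg.lstsq(M,(Q**2).sum(1),rcond=None)[0]; ctr=s[:2]
print('disc',ctr,np.sqrt(s[2]+ctr@ctr),len(Q))
# hopper: square blue rim top corners (z .191) and shutter handle top
h=np.array([w(x,y,.191) for x,y in ((164,270),(274,266),(278,380),(166,380))]);print('hopper',h.mean(0),[np.linalg.norm(h[i]-h[i-1]) for i in range(4)])
print('handle top',w(72,315,.235))
br=[w(x,y,.139) for x,y in ((70,237),(270,234),(70,452),(275,450))]; print('br',br)
for z in (.151,.155): print('knob top',w(424,271,z),w(431,398,z), [w(x,y,z) for x,y in ((406,271),(442,271),(411,398),(449,396))])
E
```

```text
A [ 0.60133469 -0.2174978 ] B [ 0.44831981 -0.16436823] C [ 0.50059812 -0.01075633] J [ 0.64963177 -0.06417322] mid AC [ 0.5509664  -0.11412707] mid BJ [ 0.54897579 -0.11427072] [np.float64(0.11498901388850957), np.float64(0.1142825344309596), np.float64(0.11498901388850961), np.float64(0.11059042124295844)]
disc [ 0.55307103 -0.11454474] 0.16239381058732216 241
hopper [ 0.55100008 -0.00056472] [np.float64(0.06048235197355017), np.float64(0.05983439267002111), np.float64(0.0626459612395692), np.float64(0.06041910688230833)]
handle top [0.54868258 0.07661367]
br [array([0.61054614, 0.08533341]), array([ 0.61132809, -0.02808105]), array([0.48786644, 0.08466902]), array([ 0.48827664, -0.02987276])]
knob top [ 0.58697007 -0.11387887] [ 0.51528739 -0.11642613] [array([ 0.58705087, -0.10383605]), array([ 0.5868893 , -0.12391808]), array([ 0.51536214, -0.10536489]), array([ 0.5163387 , -0.12640003])]
knob top [ 0.58619503 -0.11360073] [ 0.51472503 -0.11614043] [array([ 0.5862756, -0.1035877]), array([ 0.5861145 , -0.12361015]), array([ 0.51479956, -0.10511201]), array([ 0.51577322, -0.12608474])]
```

```bash
cat >> h.py <<'E'
from scipy.spatial.transform import Rotation as Ro
def go(p,yawdeg):
    s=sensors.sense(); R=Ro.from_euler('xyz',s['tcp_rot']); T=Ro.from_euler('xyz',[180,0,yawdeg],degrees=True)
    dp=R.inv().apply(np.array(p)-s['ee_pos']); rv=(R.inv()*T).as_rotvec(degrees=True)
    print('at',s['ee_pos'].round(4),np.degrees(s['tcp_rot']).round(2),'F',s['ft_force'].round(2),'t',s['time'],'op',round(s['opening'],4),'q7',s['qpos'][6].round(2))
    print('move',dp.round(4),rv.round(2)); return dp,rv
E
python3 -c "
from h import *
go([.551,-.1145,.36],2)"
```

```text
at [0.2045 0.5372 0.2559] [-179.95    0.    159.16] F [-0.11  0.14  0.66] t 0.15 op 0.085 q7 -0.08
move [-0.5557 -0.4859 -0.1036] [-1.0000e-02  7.0000e-02  1.5716e+02]
```

>>> apply_moves:
  moves: "1 0 0 -0.06 0 0 0; 1 -0.05 -0.04 -0.104 0 0 10; 1 -0.1 -0.08 -0.104 0 0 21; 1 -0.14 -0.12 -0.104 0 0 32; 1 -0.18 -0.157 -0.104 0 0 43; 1 -0.22 -0.193 -0.104 0 0 54; 1 -0.26 -0.228 -0.104 0 0 65; 1 -0.30 -0.263 -0.104 0 0 75; 1 -0.34 -0.298 -0.104 0 0 86; 1 -0.38 -0.333 -0.104 0 0 97; 1 -0.42 -0.368 -0.104 0 0 107; 1 -0.46 -0.40 -0.104 0 0 117"

```text
time: 1.65
ee_pos: [0.4927, -0.0018, 0.3603]
tcp_rot: [3.141, 0.001, 0.73]
ft_force: [0.3, 0.6, 0.4]
opening: 0.0854
```

```bash
python3 -c "
from h import *
go([.551,-.1145,.28],2)"
```

```text
at [ 0.4927 -0.0018  0.3603] [1.7998e+02 4.0000e-02 4.1820e+01] F [0.31 0.63 0.37] t 1.65 op 0.0854 q7 -0.58
move [-0.0316  0.1228  0.0804] [3.000e-02 3.000e-02 3.982e+01]
```

>>> apply_moves:
  moves: "1 -0.008 0.03 0 0 0 10; 1 -0.016 0.06 0 0 0 20; 1 -0.024 0.09 0 0 0 30; 1 -0.0316 0.123 0.03 0 0 39.8; 1 -0.0316 0.123 0.08 0 0 39.8; 1 -0.0316 0.123 0.08 0 0 39.8"

```text
time: 2.4
ee_pos: [0.5502, -0.1141, 0.2783]
tcp_rot: [-3.141, 0.005, 0.035]
ft_force: [1.1, 0.0, 1.0]
opening: 0.0857
```

```bash
python3 - <<'E'
from m import *
go([.551,-.1145,.28],2)
d=snap('wrist','w1'); t=snap('top','t1'); s=snap('scene','s1')
for n,q in (('w',d),('t',t)):
  for r in comps(q,(0,150,90),(6,255,255),(0,0,512,384),30): print(n,'red',r[0],r[1])
E
```

```text
at [ 0.5502 -0.1141  0.2783] [-179.96    0.29    2.01] F [1.08 0.03 0.97] t 2.4 op 0.0857 q7 -0.9
move [ 0.0008  0.0004 -0.0017] [-0.04  0.29  0.01]
w red [246, 154, 22, 70, 1219] [256.1, 191.5]
```

View pics/w1.png

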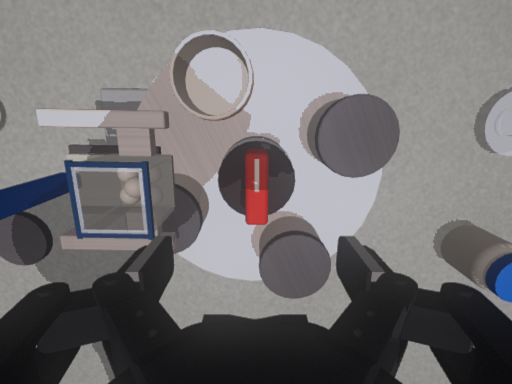

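```bash
python3 - <<'E'
from m import *
d=dict(np.load('pics/w1.npz'))
m=[r for r in comps(d,(0,150,60),(6,255,255),(0,0,512,384),100)][0][2]
h=cv2.cvtColor(d['pixels'],cv2.COLOR_RGB2HSV)
m=((((h[...,0]<7)|(h[...,0]>173))&(h[...,1]>140)&(h[...,2]>60))*255).astype(np.uint8)
rows=[(r,np.where(m[r])[0]) for r in range(140,235)]
for r,x in rows[::6]:
    if len(x): print(r,x.min(),x.max())
cs,_=cv2.findContours(m,cv2.RETR_EXTERNAL,cv2.CHAIN_APPROX_NONE);c=max(cs,key=len)
print(cv2.minAreaRect(c),cv2.boundingRect(c))
for u,v in ((246,151),(268,151),(246,224),(268,224)): print(ray(d,u,v,.153)[:2])
im=cv2.cvtColor(d['pixels'],cv2.COLOR_RGB2BGR)[120:260,190:320]
cv2.imwrite('pics/w1c.png',cv2.resize(im,None,fx=4,fy=4,interpolation=cv2.INTER_CUBIC))
E
```

```text
158 246 267
164 246 267
170 246 267
176 246 267
182 246 267
188 246 267
194 246 267
200 246 267
206 246 267
212 246 267
218 246 266
((256.0, 188.5), (69.0, 22.0), 90.0) (245, 154, 23, 70)
[ 0.58907423 -0.10464232]
[ 0.58973741 -0.12408122]
[ 0.51990976 -0.10641349]
[ 0.52062436 -0.12735624]
```

View pics/w1c.png

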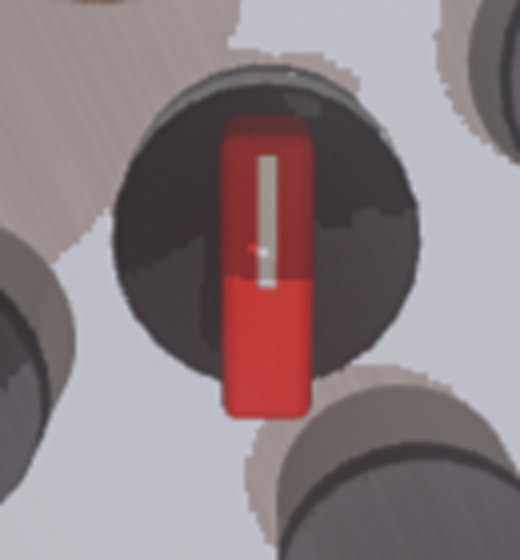

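```bash
python3 -c "
from h import *
go([.552,-.1150,.148],2)"
```

```text
at [ 0.5516 -0.1146  0.2823] [ 1.7994e+02 -1.0000e-01  2.0600e+00] F [-0.62 -0.08  0.82] t 2.55 op 0.0852 q7 -0.9
move [1.000e-04 3.000e-04 1.343e-01] [ 0.06 -0.1   0.06]
```

>>> apply_moves:
  moves: "1 0 0 0.05 0 0 0; 1 0 0 0.1 0 0 0; 1 0 0 0.13 0 0 0; 1 0 0 0.134 0 0 0; 0.3 0 0 0.134 0 0 0; 0.2 0 0 0.134 0 0 0; 0.1 0 0 0.134 0 0 0; 0.1 0 0 0.134 0 0 0; 0.1 0 0 0.134 0 0 0"
  squeeze: 40

```text
time: 3.68
ee_pos: [0.5521, -0.1152, 0.1487]
tcp_rot: [3.14, -0.003, 0.036]
ft_force: [1.7, -5.3, 1.7]
opening: 0.0214
```

```bash
python3 - <<'E'
from h import *
go([.552,-.1150,.148],2)
snap('wrist','w2'); print(sensors.sense()['torque'])
E
```

```text
at [ 0.5521 -0.1152  0.1487] [ 1.7989e+02 -1.5000e-01  2.0400e+00] F [ 1.73 -5.34  1.67] t 3.675 op 0.0214 q7 -0.78
move [-0.0001 -0.0002  0.0007] [ 0.11 -0.15  0.04]
[-0.84931605 -0.30918823  0.02134182]
```

View pics/w2.png

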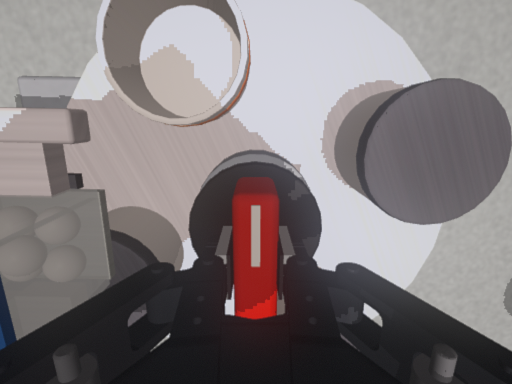

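>>> apply_moves:
  moves: "0.1 0 0.0005 0.0015 0 0 0; 0.1 0 0.0005 0.003 0 0 0; 0.1 0 0.0005 0.003 0 0 0"

```text
time: 4.1
ee_pos: [0.5521, -0.1154, 0.1453]
tcp_rot: [3.14, -0.002, 0.036]
ft_force: [2.1, 0.1, -3.3]
opening: 0.0212
```

>>> apply_moves:
  moves: "0.1 0 0 0.001 0 0 0; 0.1 0 0 0.001 0 0 0"

```text
time: 4.35
ee_pos: [0.5521, -0.1154, 0.1451]
tcp_rot: [3.14, -0.003, 0.036]
ft_force: [-3.8, 2.0, 17.4]
opening: 0.0212
```

>>> apply_moves:
  moves: "0.1 0 0 0.001 0 0 0; 0.1 0 0 0.001 0 0 0"

```text
time: 4.6
ee_pos: [0.5522, -0.1155, 0.1451]
tcp_rot: [3.141, -0.004, 0.036]
ft_force: [-6.1, 1.5, 23.1]
opening: 0.0212
```

>>> apply_moves:
  moves: "0.1 0 0 -0.0006 0 0 0; 0.1 0 0 -0.0006 0 0 -4; 0.1 0 0 0.0004 0 0 -4; 0.1 0 0 0.0006 0 0 -4"

```text
time: 5.1
ee_pos: [0.5522, -0.1155, 0.1451]
tcp_rot: [3.141, -0.004, 0.104]
ft_force: [-4.0, 1.3, 19.5]
opening: 0.0214
```

>>> apply_moves:
  moves: "0.1 0 0 0.0004 0 0 -4; 0.1 0 0 0.0007 0 0 -4"

```text
time: 5.35
ee_pos: [0.5522, -0.1155, 0.145]
tcp_rot: [3.141, -0.005, 0.173]
ft_force: [-4.1, 1.8, 21.1]
opening: 0.0213
```

>>> apply_moves:
  moves: "0.1 0 0 0.0003 0 0 -4; 0.1 0 0 0.0005 0 0 -4"

```text
time: 5.6
ee_pos: [0.5521, -0.1154, 0.145]
tcp_rot: [3.141, -0.005, 0.243]
ft_force: [-3.6, 0.5, 16.1]
opening: 0.0212
```

>>> apply_moves:
  moves: "0.1 0 0 0.0003 0 0 -4; 0.1 0 0 0.0005 0 0 -4"

```text
time: 5.85
ee_pos: [0.5521, -0.1155, 0.1447]
tcp_rot: [3.14, -0.005, 0.312]
ft_force: [-1.9, 1.5, 8.8]
opening: 0.0211
```

>>> apply_moves:
  moves: "0.1 0 0 0.0003 0 0 -4; 0.1 0 0 0.0005 0 0 -4"

```text
time: 6.1
ee_pos: [0.5521, -0.1155, 0.1442]
tcp_rot: [3.14, -0.005, 0.38]
ft_force: [1.2, -0.6, 2.0]
opening: 0.021
```

>>> apply_moves:
  moves: "0.1 0 0 0.001 0 0 0; 0.1 0 0 0.0015 0 0 0; 0.1 0 0 0.0015 0 0 0"

```text
time: 6.48
ee_pos: [0.552, -0.1154, 0.1425]
tcp_rot: [3.14, -0.005, 0.38]
ft_force: [2.6, -0.7, -1.1]
opening: 0.021
```

>>> apply_moves:
  moves: "0.1 0 0 0.0015 0 0 0; 0.1 0 0 0.003 0 0 0; 0.1 0 0 0.0045 0 0 0; 0.1 0 0 0.0045 0 0 0"

```text
time: 6.98
ee_pos: [0.552, -0.1154, 0.1378]
tcp_rot: [3.141, -0.004, 0.38]
ft_force: [2.0, -2.0, -3.1]
opening: 0.0215
```

>>> apply_moves:
  moves: "0.1 0 0 0.001 0 0 0; 0.1 0 0 0.0017 0 0 0; 0.1 0 0 0.0017 0 0 0"

```text
time: 7.35
ee_pos: [0.552, -0.1154, 0.136]
tcp_rot: [3.141, -0.004, 0.38]
ft_force: [0.6, -1.2, -1.3]
opening: 0.0214
```

>>> apply_moves:
  moves: "0.1 0 0 0.001 0 0 0; 0.1 0 0 0.001 0 0 0; 0.1 0 0 0.001 0 0 0"

```text
time: 7.72
ee_pos: [0.5521, -0.1154, 0.1351]
tcp_rot: [3.14, -0.005, 0.38]
ft_force: [0.0, -0.1, 5.7]
opening: 0.0215
```

>>> apply_moves:
  moves: "0.1 0 0 0.0008 0 0 0; 0.1 0 0 0.0008 0 0 0"

```text
time: 7.98
ee_pos: [0.5521, -0.1155, 0.135]
tcp_rot: [3.14, -0.005, 0.38]
ft_force: [-3.0, 0.6, 16.7]
opening: 0.0211
```

```bash
python3 - <<'E'
from h import *
go([.552,-.1150,.148],2)
d=snap('wrist','w3'); snap('scene','s3');print(sensors.sense()['torque'])
E
```

```text
at [ 0.5521 -0.1155  0.135 ] [179.93  -0.3   21.76] F [-2.95  0.59 16.69] t 7.975 op 0.0211 q7 -0.51
move [ 0.0001 -0.0005 -0.013 ] [ 0.02 -0.31 19.76]
[ 0.44675021  0.87007379 -0.02321637]
```

View pics/w3.png

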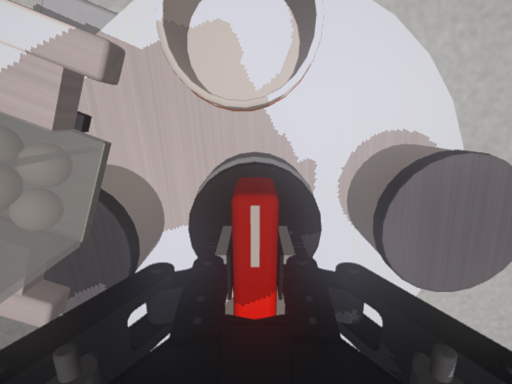

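>>> apply_moves:
  moves: "0.1 0 0 -0.0003 0 0 -5; 0.1 0 0 -0.0003 0 0 -10; 0.1 0 0 -0.0003 0 0 -15; 0.1 0 0 -0.0003 0 0 -20; 0.1 0 0 -0.0003 0 0 -25; 0.1 0 0 -0.0003 0 0 -30; 0.1 0 0 -0.0003 0 0 -35; 0.1 0 0 -0.0003 0 0 -40; 0.1 0 0 -0.0003 0 0 -45; 0.1 0 0 -0.0003 0 0 -50; 0.1 0 0 -0.0003 0 0 -50"
  squeeze: 60

```text
time: 9.45
ee_pos: [0.5519, -0.1154, 0.1352]
tcp_rot: [3.137, -0.003, 1.252]
ft_force: [0.7, 0.3, 3.2]
opening: 0.0209
```

```bash
python3 - <<'E'
from h import *
go([.552,-.1150,.148],2); print(sensors.sense()['torque'])
d=snap('wrist','w4'); d=snap('scene','s4')
x0,y0,x1,y1=170,160,310,270
im=cv2.cvtColor(d['pixels'],cv2.COLOR_RGB2BGR)[y0:y1,x0:x1]
cv2.imwrite('pics/s4c.png',cv2.resize(im,None,fx=5,fy=5,interpolation=cv2.INTER_CUBIC))
E
```

```text
at [ 0.5519 -0.1154  0.1352] [ 1.7975e+02 -1.5000e-01  7.1730e+01] F [0.72 0.27 3.22] t 9.45 op 0.0209 q7 0.1
move [ 0.0005 -0.     -0.0128] [ 0.12 -0.28 69.73]
[0.26078206 0.65473329 0.01258509]
```

View pics/w4.png

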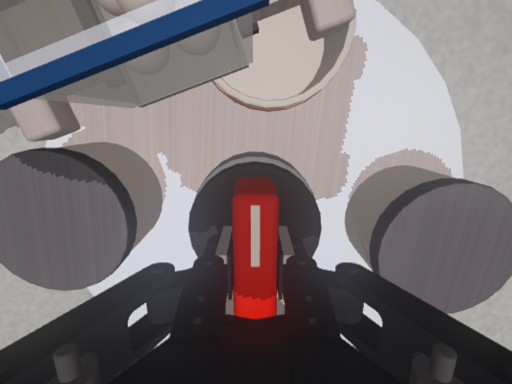

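View pics/s4c.png

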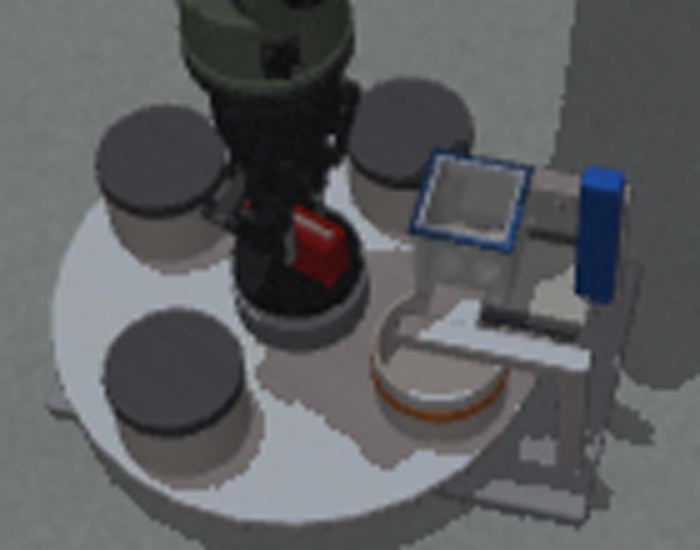

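```bash
cat > lids.py <<'E'
from m import *
def fit(P,c,r0):
    c=np.array(c)
    for i in range(30):
        r=np.linalg.norm(P-c,axis=1); t=.008 if i<8 else .003
        Q=P[abs(r-r0)<t]
        u=(Q-c)/np.linalg.norm(Q-c,axis=1)[:,None]
        c=c+np.linalg.lstsq(u,np.linalg.norm(Q-c,axis=1)-r0,rcond=None)[0]
    return c,len(Q),np.std(np.linalg.norm(Q-c,axis=1))
def measure(d,guess,r=.043,z=.109,can=(25,60)):
    g=cv2.cvtColor(d['pixels'],cv2.COLOR_RGB2GRAY); g=cv2.GaussianBlur(g,(3,3),0)
    e=cv2.Canny(g,*can); v,u=np.nonzero(e)
    P=np.array([ray(d,a,b,z)[:2] for a,b in zip(u,v)])
    return fit(P,guess,r)
E
python3 - <<'E'
from lids import *
d=dict(np.load('pics/w4.npz'))
for u,v in ((65,215),(450,245)):
    g=ray(d,u,v,.109)[:2]
    for r in (.042,.043): print(u,v,g,r,measure(d,g,r))
    
t=dict(np.load('pics/top0.npz'))
for g in ((.6013,-.2175),(.4483,-.1644),(.5006,-.0108)): print('top',measure(t,g,.042),measure(t,g,.043))
E
```

```text
65 215 [ 0.45694497 -0.06733824] 0.042 (array([ 0.4534181 , -0.06942865]), 405, np.float64(0.0012371595047429693))
65 215 [ 0.45694497 -0.06733824] 0.043 (array([ 0.45177499, -0.06973278]), 453, np.float64(0.001463749175687706))
450 245 [ 0.65857563 -0.15378423] 0.042 (array([ 0.6584308 , -0.15868323]), 377, np.float64(0.0007332407646289275))
450 245 [ 0.65857563 -0.15378423] 0.043 (array([ 0.65826449, -0.15910861]), 378, np.float64(0.0009057495036009774))
top (array([ 0.6033403 , -0.21896463]), 97, np.float64(0.0013930596906957225)) (array([ 0.60229918, -0.21815418]), 93, np.float64(0.0014894292338842809))
top (array([ 0.45049116, -0.16475917]), 88, np.float64(0.0014342235949626875)) (array([ 0.44861305, -0.16271979]), 104, np.float64(0.00122120644481001))
top (array([ 0.49850698, -0.01135972]), 82, np.float64(0.0013791434346054547)) (array([ 0.49974418, -0.01108599]), 86, np.float64(0.00130508522400752))
```

```bash
python3 - <<'E'
from m import *
d=dict(np.load('pics/w1.npz'))
h=cv2.cvtColor(d['pixels'],cv2.COLOR_RGB2HSV)
im=cv2.cvtColor(d['pixels'],cv2.COLOR_RGB2BGR)[80:260,0:200]
cv2.imwrite('pics/w1d.png',cv2.resize(im,None,fx=4,fy=4,interpolation=cv2.INTER_CUBIC))
d=dict(np.load('pics/w4.npz'))
E
```

```text
(no output)
```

View pics/w1d.png

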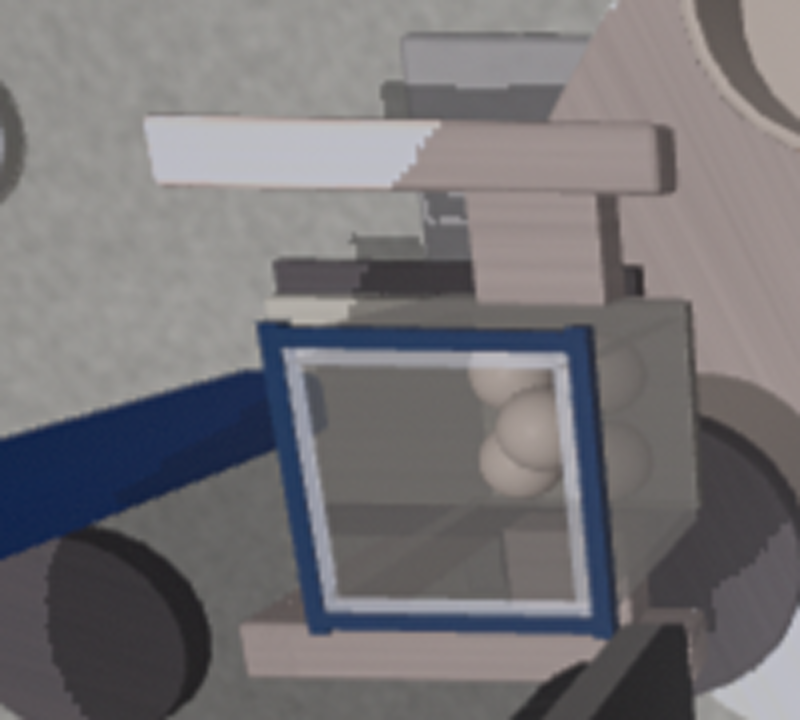

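```bash
python3 - <<'E'
from m import *
d=dict(np.load('pics/w1.npz'))
w=lambda x,y,z: ray(d,(x-1.5)/4,80+(y-1.5)/4,z)[:2]
def brg(a,b): v=a-b; return np.degrees(np.arctan2(v[1],v[0]))
for a,b in (((145,115),(655,124)),((160,183),(655,192)),((242,626),(310,626)),((250,675),(520,680))):
    A,B=w(*a,.139),w(*b,.139); print('br',A,B,brg(A,B))
c=[w(x,y,.191) for x,y in ((258,322),(593,327),(617,636),(312,632))]
print(np.array(c),np.mean(c,axis=0),brg(c[0],c[1]),brg(c[3],c[2]),brg(c[1],c[2])+90,brg(c[0],c[3])+90)
E
```

```text
br [0.61901629 0.08518766] [ 0.62098029 -0.02906723] 90.98479533936377
br [0.6042247  0.08446434] [ 0.60607206 -0.0282339 ] 90.93911225703967
br [0.49450913 0.08311453] [0.4951008 0.0657747] 91.95431299767537
br [0.48074027 0.08322172] [0.48169135 0.01358248] 90.7824462327927
[[ 0.58214051  0.03091781]
 [ 0.58334086 -0.03199549]
 [ 0.51994776 -0.03236736]
 [ 0.51871816  0.02969377]] [ 0.55103682 -0.00093782] 91.09303584776946 91.13503697126788 90.33609195108177 91.10566161936241
```

>>> apply_moves:
  moves: "0.1 0 0 0 0 0 -5; 0.1 0 0 0 0 0 -10; 0.1 0 0 0 0 0 -15; 0.1 0 0 0 0 0 -20; 0.1 0 0 0 0 0 -24; 0.1 0 0 0 0 0 -24"

```text
time: 10.3
ee_pos: [0.5519, -0.1155, 0.1352]
tcp_rot: [3.137, -0.001, 1.668]
ft_force: [-0.1, -0.0, 3.9]
opening: 0.0209
```

```bash
python3 - <<'E'
from lids import *
go([.552,-.1150,.148],2); print(sensors.sense()['torque'])
d=snap('wrist','w5'); s=snap('scene','s5')
x0,y0,x1,y1=170,160,310,270
im=cv2.cvtColor(s['pixels'],cv2.COLOR_RGB2BGR)[y0:y1,x0:x1]
cv2.imwrite('pics/s5c.png',cv2.resize(im,None,fx=5,fy=5,interpolation=cv2.INTER_CUBIC))
c=[]
for u,v in ((65,215),(450,245)):
    g=ray(d,u,v,.109)[:2]
    r=[measure(d,g,r) for r in (.0425,.043)]; print(r); c.append(r[1][0])
v=c[1]-c[0]; print(np.hypot(*v),(c[0]+c[1])/2,np.degrees(np.arctan2(v[1],v[0]))+90)
E
```

```text
at [ 0.5519 -0.1155  0.1352] [ 1.7972e+02 -3.0000e-02  9.5550e+01] F [-0.09 -0.01  3.88] t 10.3 op 0.0209 q7 0.38
move [ 0.0005  0.0002 -0.0128] [ 0.19 -0.25 93.55]
[-0.01076846  0.67982375  0.00495306]
[(array([ 0.4378175 , -0.11580894]), 456, np.float64(0.0008237401235413428)), (array([ 0.4417561, -0.1141731]), 463, np.float64(0.0015827766746261639))]
[(array([ 0.66761585, -0.11342618]), 340, np.float64(0.0010142795151742753)), (array([ 0.66771774, -0.11378182]), 338, np.float64(0.0010901762966960236))]
0.22596198228128953 [ 0.55473692 -0.11397746] 90.09921337215422
```

View pics/w5.png

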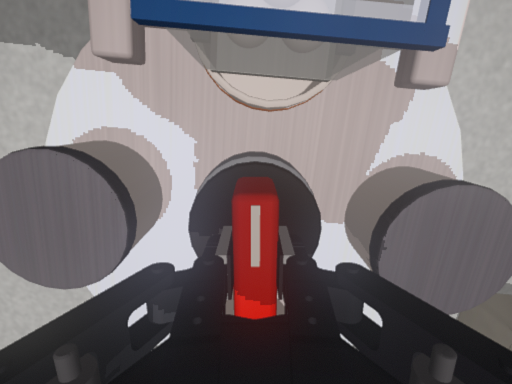

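View pics/s5c.png

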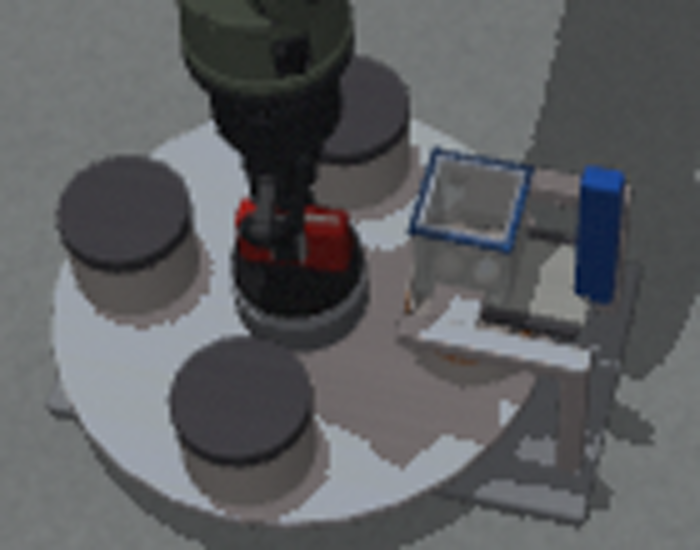

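```bash
python3 - <<'E'
from lids import *
d=dict(np.load('pics/w5.npz'))
im=cv2.cvtColor(d['pixels'],cv2.COLOR_RGB2BGR)[0:130,80:480]
im=cv2.convertScaleAbs(im,alpha=1.4,beta=10)
cv2.imwrite('pics/w5c.png',cv2.resize(im,None,fx=2,fy=4,interpolation=cv2.INTER_CUBIC))
for f in ('w4','w5'):
  d=dict(np.load(f'pics/{f}.npz'))
  for r in (.0420,.0425,.043,.0435):
    c=[];n=[]
    for u,v in ((65,215),(450,245)):
        q=measure(d,ray(d,u-5,v+5,.109)[:2],r,can=(15,40)); c.append(q[0]); n.append((q[1],round(q[2],5)))
    v=c[1]-c[0]; print(f,r,np.hypot(*v).round(4),((c[0]+c[1])/2).round(4),(np.degrees(np.arctan2(v[1],v[0]))+90).round(2),n)
E
```

```text
w4 0.042 0.2236 [ 0.5559 -0.1141] 66.46 [(405, np.float64(0.00124)), (382, np.float64(0.00075))]
w4 0.0425 0.2242 [ 0.5555 -0.1142] 66.48 [(424, np.float64(0.00134)), (380, np.float64(0.00076))]
w4 0.043 0.2249 [ 0.555  -0.1145] 66.56 [(453, np.float64(0.00146)), (381, np.float64(0.0009))]
w4 0.0435 0.2202 [ 0.5521 -0.1129] 66.84 [(499, np.float64(0.00154)), (373, np.float64(0.00141))]
w5 0.042 0.2293 [ 0.5528 -0.1145] 90.64 [(455, np.float64(0.00073)), (344, np.float64(0.00094))]
w5 0.0425 0.2298 [ 0.5527 -0.1147] 90.55 [(462, np.float64(0.00084)), (346, np.float64(0.001))]
w5 0.043 0.2186 [ 0.551  -0.1129] 90.69 [(465, np.float64(0.00159)), (329, np.float64(0.00122))]
w5 0.0435 0.2195 [ 0.551  -0.1131] 90.47 [(456, np.float64(0.0015)), (334, np.float64(0.00125))]
```

View pics/w5c.png

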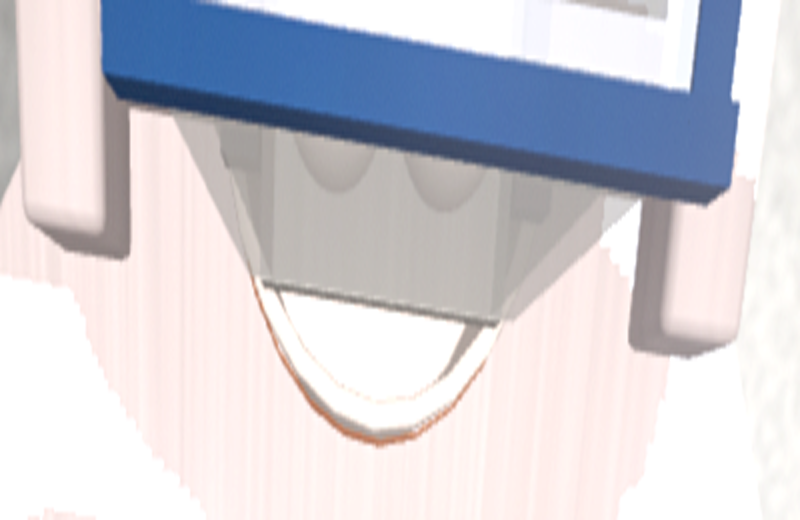

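```bash
python3 - <<'E'
from lids import *
d=dict(np.load('pics/w5.npz'))
w=lambda x,y,z: ray(d,80+(x-.5)/2,(y-1.5)/4,z)[:2]
for z in (.116,.124): 
    a,b=w(262,283,z),w(500,325,z); print('hop',a,b,b-a,(a+b)/2,np.degrees(np.arctan2(*(b-a)[::-1]))+90)
a,b=(w(22,200,.139)+w(105,212,.139))/2,(w(663,320,.139)+w(740,330,.139))/2
print('br',a,b,b-a,(a+b)/2,np.degrees(np.arctan2(*(b-a)[::-1]))+90)
a,b=w(105,75,.191),w(735,190,.191);print('rim',a,b,(a+b)/2,b-a,np.degrees(np.arctan2(*(b-a)[::-1]))+90)
# jar mouth: rim outer r .042 z .100
g=np.array([.551,0.0])
for r in (.042,.038): print('jar',r,measure(d,g,r,.100,(15,40)))
E
```

```text
hop [ 0.52374416 -0.02890008] [ 0.57933417 -0.0280769 ] [0.05559001 0.00082318] [ 0.55153916 -0.02848849] 90.84837886662046
hop [ 0.52501243 -0.03004496] [ 0.57735554 -0.02926986] [0.05234311 0.0007751 ] [ 0.55118398 -0.02965741] 90.84837886662046
br [ 0.48974403 -0.02909012] [ 0.61276196 -0.02773081] [0.12301793 0.00135931] [ 0.55125299 -0.02841047] 90.6330748036652
rim [ 0.5195248  -0.03156231] [ 0.58376746 -0.03054888] [ 0.55164613 -0.03105559] [0.06424266 0.00101342] 90.9037632673208
jar 0.042 (array([0.55162049, 0.00265336]), 702, np.float64(0.0017849682074869617))
jar 0.038 (array([ 0.55100517, -0.00495604]), 555, np.float64(0.0013039058535759037))
```

>>> apply_moves:
  moves: "0.1 0 0 0 0 0 -0.3; 0.1 0 0 0 0 0 -0.3; 0.5 0 0 0 0 0 -0.3; 0.8 0 0 0 0 0 -0.3; 1 0 0 0 0 0 -0.3; 1 0 0 -0.02 0 0 0; 1 0 0 -0.06 0 0 0; 1 0 0 -0.11 0 0 0; 1 0 0 -0.165 0 0 0; 1 0 0 -0.165 0 0 0"

```text
time: 11.65
ee_pos: [0.552, -0.1159, 0.3037]
tcp_rot: [3.131, 0.001, 1.667]
ft_force: [-0.4, -0.6, -0.6]
opening: 0.0858
```

```bash
python3 - <<'E'
from lids import *
go([.549,.077,.27],91)
d=snap('wrist','w6'); t=snap('top','t6')
im=cv2.cvtColor(t['pixels'],cv2.COLOR_RGB2BGR)[120:260,215:370]
cv2.imwrite('pics/t6c.png',cv2.resize(im,None,fx=5,fy=5,interpolation=cv2.INTER_CUBIC))
E
```

```text
at [ 0.552  -0.1159  0.3037] [1.794e+02 7.000e-02 9.550e+01] F [-0.37 -0.58 -0.63] t 11.65 op 0.0858 q7 0.35
move [0.1923 0.0151 0.0336] [0.6  0.05 4.5 ]
```

View pics/w6.png

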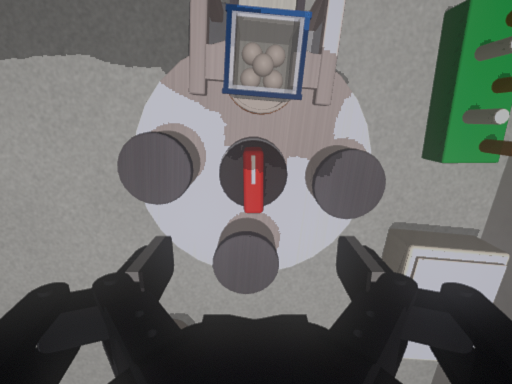

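View pics/t6c.png

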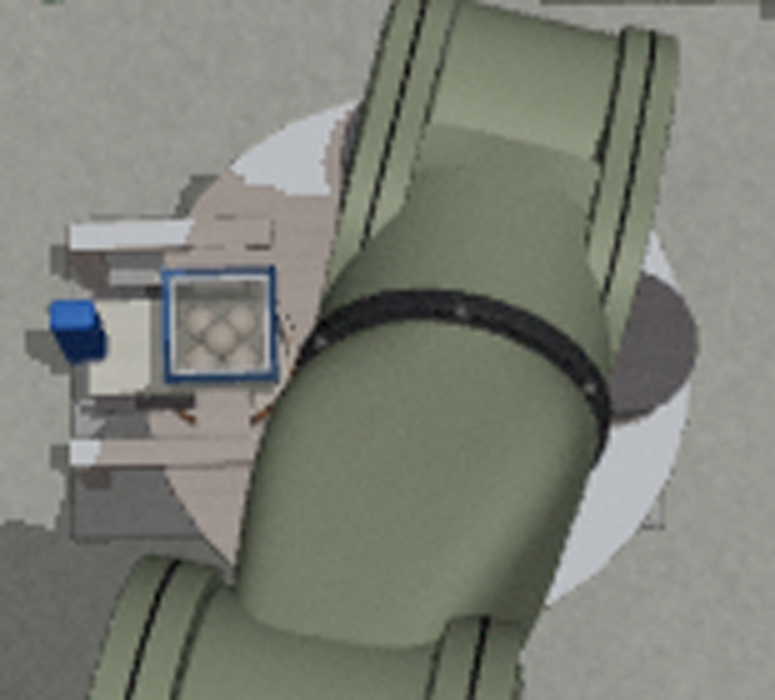

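```bash
python3 - <<'E'
from lids import *
d=dict(np.load('pics/w6.npz'))
c=[]
for u,v in ((153,167),(350,184),(245,262)):
    q=measure(d,ray(d,u,v,.109)[:2],.0425,can=(15,40)); c.append(q[0]); print(q)
v=c[1]-c[0]; m=(c[0]+c[1])/2; print(np.hypot(*v),m,np.degrees(np.arctan2(v[1],v[0]))+90)
v=m-c[2]; print(np.hypot(*v),np.degrees(np.arctan2(v[1],v[0])))
# hopper rim corners
h=cv2.cvtColor(d['pixels'],cv2.COLOR_RGB2HSV); mk=cv2.inRange(h,(105,120,40),(125,255,255)); mk[130:]=0; mk[:, :215]=0; mk[:,320:]=0
cs,_=cv2.findContours(mk,cv2.RETR_EXTERNAL,cv2.CHAIN_APPROX_NONE); cc=max(cs,key=cv2.contourArea)
b=cv2.boxPoints(cv2.minAreaRect(cc)); P=np.array([ray(d,x,y,.191)[:2] for x,y in b]); print(P,P.mean(0))
# brackets ends
im=cv2.cvtColor(d['pixels'],cv2.COLOR_RGB2BGR)[0:130,170:370]
cv2.imwrite('pics/w6c.png',cv2.resize(im,None,fx=4,fy=4,interpolation=cv2.INTER_CUBIC))
E
```

```text
(array([ 0.43839064, -0.11571524]), 353, np.float64(0.001383066514227292))
(array([ 0.66596617, -0.11319881]), 335, np.float64(0.0014258323380919398))
(array([ 0.55318985, -0.22950734]), 236, np.float64(0.0009842941145001968))
0.22758944067372788 [ 0.55217841 -0.11445702] 90.63352436055628
0.1150547621948022 90.50369011379432
[[ 0.51631016 -0.03111127]
 [ 0.51864145  0.03022735]
 [ 0.58180471  0.03135752]
 [ 0.58458298 -0.03050987]] [ 5.50334825e-01 -9.07042943e-06]
```

View pics/w6c.png

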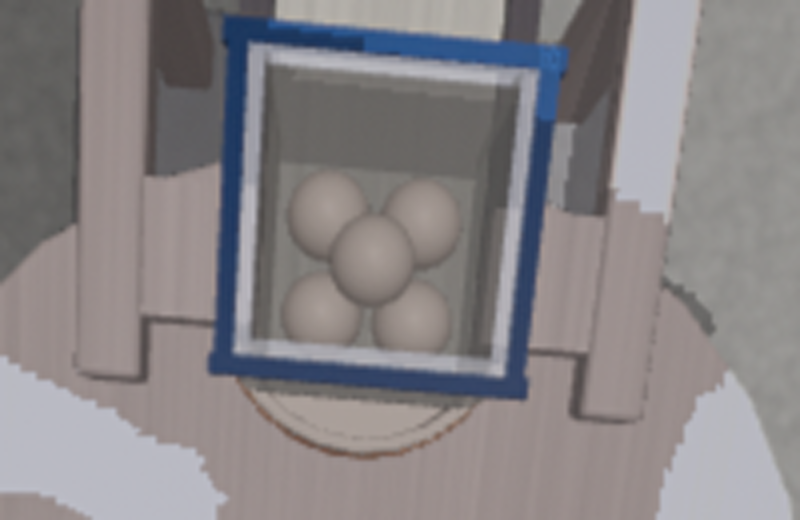

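>>> apply_moves:
  moves: "1 0.05 0.004 0 0.6 0 4.5; 1 0.1 0.008 0 0.6 0 4.5; 1 0.15 0.012 0 0.6 0 4.5; 1 0.19 0.015 0 0.6 0 4.5; 1 0.193 0.015 0 0.6 0 4.5; 1 0.193 0.015 0 0.6 0 4.5"

```text
time: 12.5
ee_pos: [0.5473, 0.0774, 0.2995]
tcp_rot: [-3.135, 0.0, 1.588]
ft_force: [0.7, -0.3, -0.2]
opening: 0.0854
```

```bash
python3 - <<'E'
from lids import *
go([.549,.0772,.219],91)
d=snap('wrist','w7')
E
```

```text
at [0.5473 0.0774 0.2995] [-1.7961e+02  2.0000e-02  9.0990e+01] F [ 0.67 -0.34 -0.17] t 12.5 op 0.0854 q7 -0.05
move [-0.0002  0.0023  0.0805] [-0.39  0.02 -0.01]
```

View pics/w7.png

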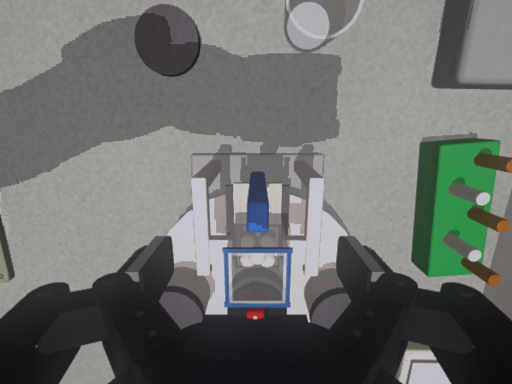

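```bash
python3 - <<'E'
from lids import *
d=dict(np.load('pics/w7.npz'))
im=cv2.cvtColor(d['pixels'],cv2.COLOR_RGB2BGR)[160:250,220:300]
cv2.imwrite('pics/w7c.png',cv2.resize(im,None,fx=6,fy=6,interpolation=cv2.INTER_CUBIC))
for p in ((.549,.0772,.235),(.541,.0652,.235),(.557,.0892,.235)): print(proj(d,p))
E
```

```text
[257.15960038 217.50923561]
[245.74901515 232.9758593 ]
[268.95475206 201.52134641]
```

View pics/w7c.png

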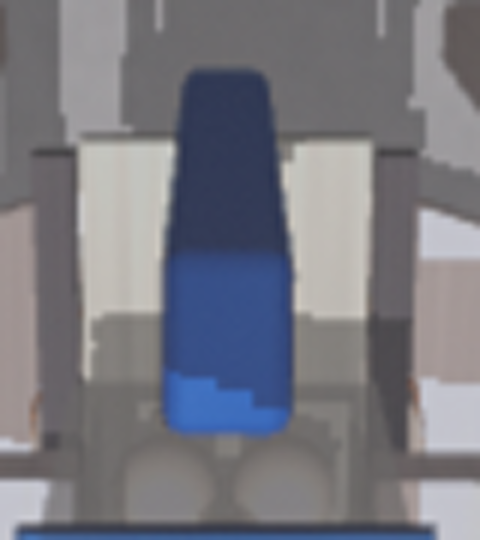

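>>> apply_moves:
  moves: "1 0 0.0022 0.04 -0.4 0 0; 1 0 0.0022 0.075 -0.4 0 0; 1 0 0.0022 0.081 -0.4 0 0; 1 0 0.0022 0.081 -0.4 0 0; 0.4 0 0.0022 0.081 -0.4 0 0; 0.1 0 0.0022 0.081 -0.4 0 0; 0.05 0 0.0022 0.081 -0.4 0 0; 0.05 0 0.0022 0.081 -0.4 0 0; 0.05 0 0.0022 0.081 -0.4 0 0"
  squeeze: 30

```text
time: 13.68
ee_pos: [0.5489, 0.0769, 0.219]
tcp_rot: [3.141, 0.0, 1.587]
ft_force: [-2.9, -1.6, 6.7]
opening: 0.0156
```

```bash
python3 - <<'E'
from lids import *
go([.5485,.1322,.219],91)
E
```

```text
at [0.5489 0.0769 0.219 ] [1.7998e+02 2.0000e-02 9.0940e+01] F [-2.93 -1.62  6.73] t 13.675 op 0.0156 q7 -0.02
move [ 0.0553  0.0005 -0.    ] [ 0.02  0.02 -0.06]
```

>>> apply_moves:
  moves: "0.05 0.006 0 0 0 0 0; 0.05 0.014 0 0 0 0 0; 0.05 0.022 0 0 0 0 0; 0.05 0.03 0 0 0 0 0; 0.05 0.038 0 0 0 0 0; 0.05 0.046 0 0 0 0 0; 0.05 0.0535 0 0 0 0 0; 0.05 0.0555 0 0 0 0 0; 0.05 0.0555 0 0 0 0 0; 0.05 0.0555 0 0 0 0 0"

```text
time: 14.92
ee_pos: [0.548, 0.132, 0.219]
tcp_rot: [3.141, 0.001, 1.587]
ft_force: [-2.3, -7.5, 4.6]
opening: 0.016
```

```bash
python3 - <<'E'
from lids import *
go([.549,.0769,.219],91)
d=snap('wrist','w8'); s=snap('scene','s8')
x0,y0,x1,y1=170,160,310,270
im=cv2.cvtColor(s['pixels'],cv2.COLOR_RGB2BGR)[y0:y1,x0:x1]
cv2.imwrite('pics/s8c.png',cv2.resize(im,None,fx=5,fy=5,interpolation=cv2.INTER_CUBIC))
E
```

```text
at [0.548 0.132 0.219] [1.7998e+02 6.0000e-02 9.0920e+01] F [-2.35 -7.51  4.62] t 14.925 op 0.016 q7 -0.11
move [-0.0551  0.0001  0.    ] [ 0.02  0.06 -0.08]
```

View pics/w8.png

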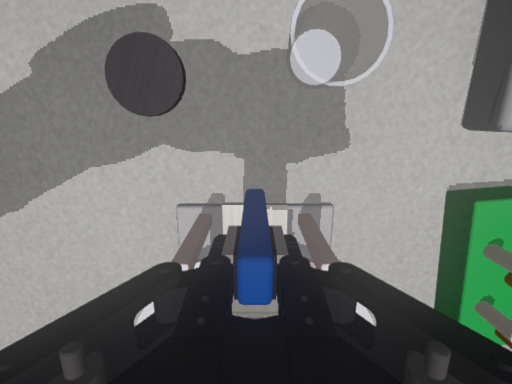

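View pics/s8c.png

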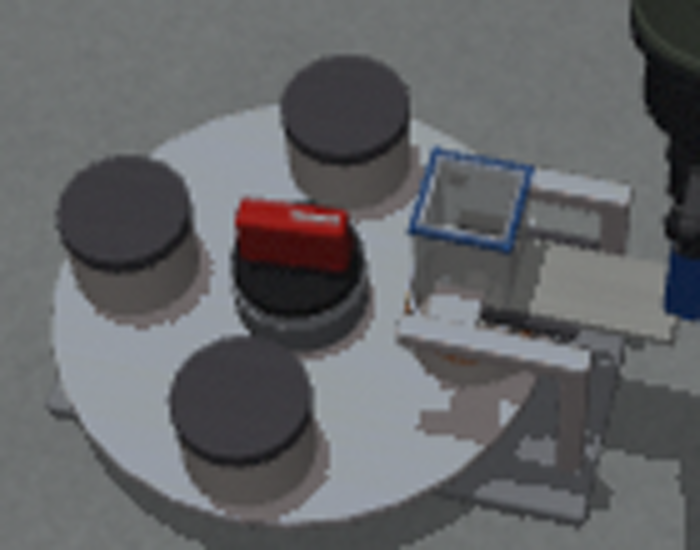

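```bash
python3 - <<'E'
from lids import *
t=snap('top','t8')
im=cv2.cvtColor(t['pixels'],cv2.COLOR_RGB2BGR)[140:230,215:330]
cv2.imwrite('pics/t8c.png',cv2.resize(im,None,fx=6,fy=6,interpolation=cv2.INTER_CUBIC))
E
```

```text
(no output)
```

View pics/t8c.png

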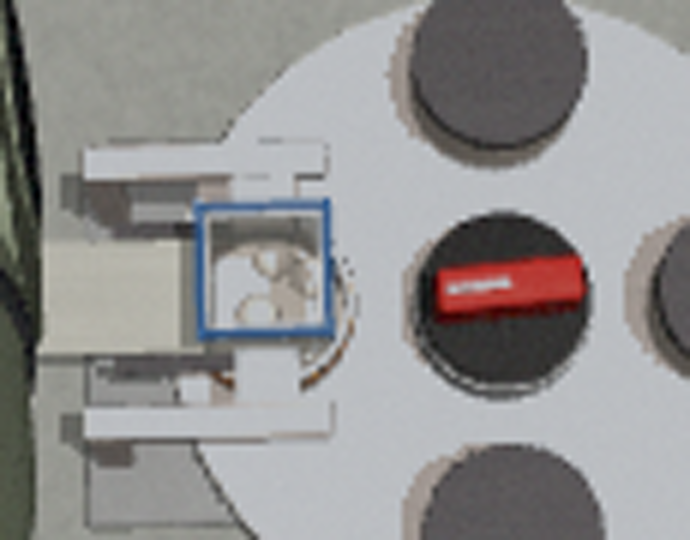

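Through the open outlet the balls show lying in the jar (around (270,290) in the crop), and the hopper is empty. I can now push the shutter shut.

>>> apply_moves:
  moves: "0.05 -0.006 0 0 0 0 0; 0.05 -0.014 0 0 0 0 0; 0.05 -0.022 0 0 0 0 0; 0.05 -0.03 0 0 0 0 0; 0.05 -0.038 0 0 0 0 0; 0.05 -0.046 0 0 0 0 0; 0.05 -0.053 0 0 0 0 0; 0.05 -0.0555 0 0 0 0 0; 0.05 -0.056 0 0 0 0 0; 0.05 -0.056 0 0 0 0 0"

```text
time: 16.32
ee_pos: [0.5489, 0.0769, 0.219]
tcp_rot: [3.141, -0.0, 1.587]
ft_force: [-1.4, 7.6, 1.9]
opening: 0.0155
```

>>> apply_moves:
  moves: "0.05 -0.001 0 0 0 0 0; 0.05 -0.001 0 0 0 0 0"

```text
time: 16.58
ee_pos: [0.5489, 0.0768, 0.219]
tcp_rot: [3.141, -0.002, 1.588]
ft_force: [-1.4, 8.6, 2.5]
opening: 0.0156
```

>>> apply_moves:
  moves: "0.5 0 0 0 0 0 0; 1 0 0 0 0 0 0; 1 0 0 0 0 0 0; 1 0 0 -0.04 0 0 0; 1 0 0 -0.1 0 0 0; 1 0 0.0 -0.15 0 0 0; 1 0 0.06 -0.15 0 0 0; 1 0 0.12 -0.15 0 0 0; 1 0 0.17 -0.15 0 0 0; 1 0 0.17 -0.15 0 0 0"

```text
time: 17.82
ee_pos: [0.712, 0.08, 0.37]
tcp_rot: [3.141, -0.002, 1.587]
ft_force: [-0.2, -0.7, 1.1]
opening: 0.0854
```

```bash
python3 - <<'E'
from lids import *
go([.549,.0769,.219],91)
t=snap('top','t9');s=snap('scene','s9'); snap('wrist','w9')
a=cv2.resize(cv2.cvtColor(t['pixels'],cv2.COLOR_RGB2BGR)[120:260,215:370],(600,542),interpolation=cv2.INTER_CUBIC)
cv2.imwrite('pics/t9c.png',a)
cv2.imwrite('pics/s9c.png',cv2.resize(cv2.cvtColor(s['pixels'],cv2.COLOR_RGB2BGR)[160:270,170:310],None,fx=5,fy=5,interpolation=cv2.INTER_CUBIC))
E
```

```text
at [0.712 0.08  0.37 ] [ 1.7996e+02 -1.0000e-01  9.0930e+01] F [-0.15 -0.73  1.1 ] t 17.825 op 0.0854 q7 -0.08
move [-0.0007 -0.1631  0.1509] [ 0.04 -0.1  -0.07]
```

View pics/t9c.png

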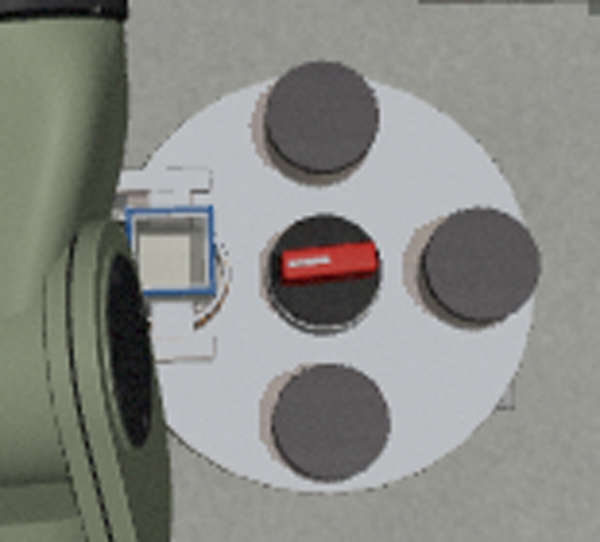

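View pics/s9c.png

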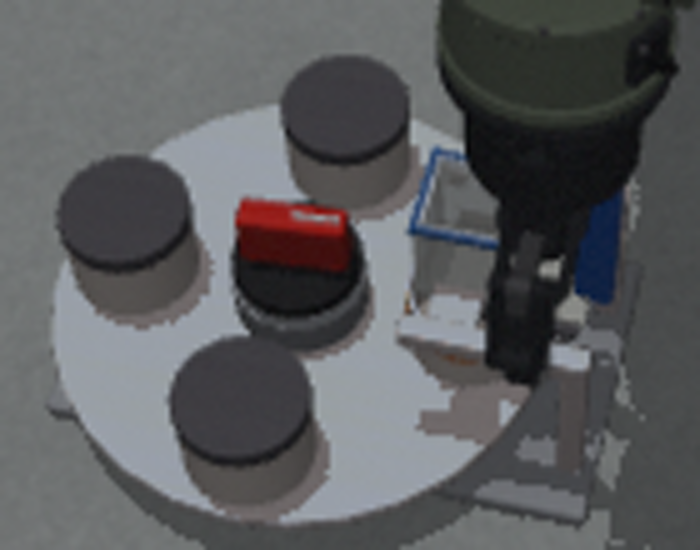

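View pics/w9.png

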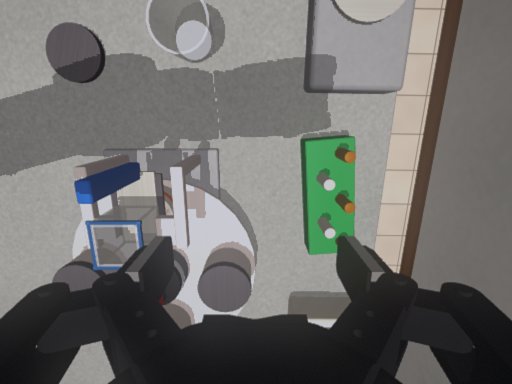

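View pics/s9.png

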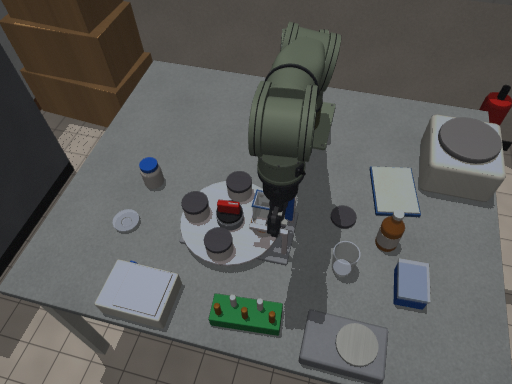

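```bash
python3 - <<'E'
from lids import *
d=dict(np.load('pics/w9.npz'))
for sx in (-1,1):
  for sy in (-1,1): print(sx,sy,proj(d,(.549+.008*sx,.0772+.012*sy,.235)).round(1))
cv2.imwrite('pics/w9c.png',cv2.resize(cv2.cvtColor(d['pixels'],cv2.COLOR_RGB2BGR)[140:260,60:220],None,fx=5,fy=5,interpolation=cv2.INTER_CUBIC))
E
```

```text
-1 -1 [ 75.7 204.2]
-1 1 [ 71.7 179.8]
1 -1 [ 92.4 204.4]
1 1 [ 88.8 180.1]
```

View pics/w9c.png

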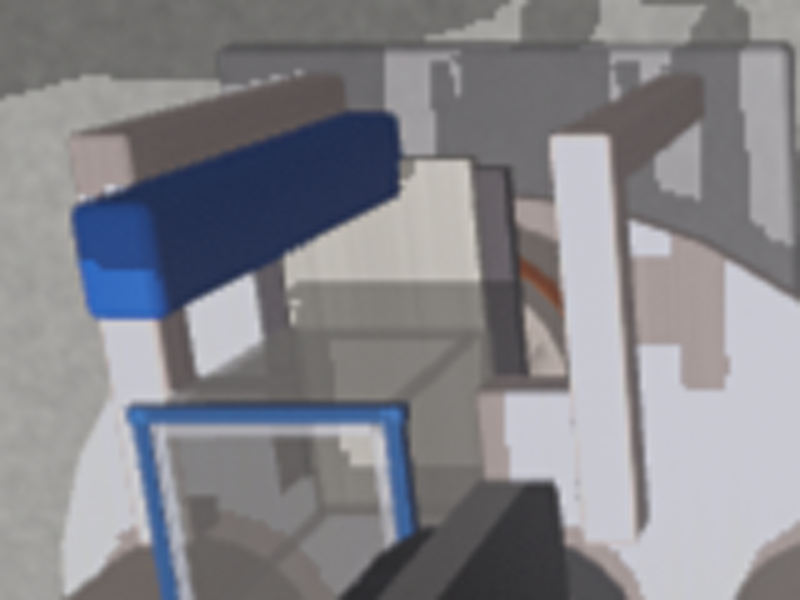

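```bash
python3 -c "
from h import *
print(job.job_done(), sensors.sense()['time'])"
```

```text
the job is handed in; nothing more can be done
the job is handed in; nothing more can be done
```

The job is handed in, about 18 s in on the robot's clock (limit 64 s). The carousel is in hand gear, the open jar is under the hopper, the balls have dropped and the shutter is shut.

- **Gear:** I eased the knob down until tooth met tooth, turned it about 20° counter-clockwise under light pressure, and it meshed. It then slid a further 10 mm to a hard stop, which is the full 18 mm down. The highest vertical force I read was about 23 N, while the tooth tips were touching.
- **Jar:** I turned the carousel about 64° counter-clockwise by the knob alone. The lids put the open jar at a bearing of 90.5–90.6°. The hopper measured 90.6–91.1°, so the jar is within about 1 mm of centre.
- **Shutter and balls:** I pulled the shutter to its 55 mm stop. Through the outlet I could see balls lying in the jar and the hopper empty, then pushed it back to its shut stop. After release, the handle was within about 1 px of its shut position.
- **Last pictures:** The knob is down, no loose balls are in sight and the bystanders look undisturbed. The arm is clear, with the gripper above the bench.

I did not count all five balls in the jar one by one; I infer all five from the empty hopper and no strays. The lid-circle fits were inconsistent when the assumed radius changed (spacing 219–230 mm against the true 230 mm), but the bearings still agreed within about 0.4°.

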